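# Prop the counter box's lid open on its long stay

## Task

On the parcel counter, the lid of the grey steel box is thrown right back. Flip the longer of its two stays fully up, then tip the lid forward so that it comes down and rests on that stay, propped open. Leave the shorter stay folded, never let the lid drop shut, and leave the carton standing beside the box where it is.

Things in the scene. Friction and masses are not known exactly. Their poses are not given: they have to be found in the camera images.
- counter_box: Fixed grey steel box, 320 (its x) by 220 (y) by 90 mm high, open on top, walls 4 mm; origin: centre of its underside. Lid hinged on the top edge of its -y wall. Inside, deck 40 mm up; label rolls along x = 0, tops 70 mm up. Two aluminium stays at x = +85 and -85 mm (which is where varies) pivot about the box's x direction at y = +55, z = 78 mm; folded, they point level to -y.
- lid (a joint): Angle of the lid, a plate 320 by 220 (from the hinge) by 5 mm, 0.5 kg: 0 shut, 1.57 upright, 1.92 stop; starts near the stop, leaning out to -y. A 2 to 5 N push high on its back moves it towards shut. Damped: pushed 0.1 or more past upright it sinks by itself in some 5 s, to rest at about 0.65 on the raised long stay (0.4 on the short one), else shut.
- lid_edge (a point): Middle of the lid's free edge: 220 mm from the hinge axis, mid-thickness.
- long_stay (a joint): Angle of the longer stay, a flat bar 130 mm from pivot to tip, 14 mm wide (along the box's x), 10 mm thick, with a round black rubber tip of 7 mm radius: 0 folded level, 1.57 upright, stop at 1.6. Its stiff pivot holds it wherever it is left; about 0.7 N at the tip turns it. Pinched across its width, it turns between the fingers.
- long_stay_tip (a point): Centre of the long stay's round tip, 130 mm from its pivot; when folded it is 75 mm to -y of the box's middle and 78 mm above the counter.
- short_stay (a joint): Angle of the shorter stay, the same bar but 75 mm long, at the other end of the box: 0 folded level. It is to stay folded.
- carton: Closed brown cardboard parcel, 180 by 140 by 100 mm high, standing left or right of the box; origin: centre of its underside. To be left alone.

How it is judged:
By the outcome, as a careful person would: the job done as asked, in the order asked, and still so for the second after the job is handed in, with the robot touching nothing.
It also fails if it takes over 58 s, if anything falls off the work surface, if the arm or the gripper's body presses on something with over 40 N, if the wrist force passes 120 N, or if a joint passes its speed limit or range.

## Robot

A 6-joint arm with a two-finger parallel gripper is mounted at the origin on the work surface. World frame = base frame: x ahead of the robot, y to its left, z up, the work surface at z = 0. Lengths are in m, angles in rad, forces in N, time in s.
With the tool pointing down it reaches from about 0.425 to 0.95 m from the base axis. Payload 3.5 kg.
Tool frame: the origin (TCP) lies midway between the tips of the shut fingers; the grasp point (between the pads) lies 19 mm behind it; x points along the fingers, y is the direction in which the jaws open and shut, and the axes are right-handed (so a half turn about x gives the same grasp; the last joint's range is limited). The gripper opens to 85 mm and grips with 20 to 120 N. Pads are 22 mm wide; open, the fingers measure 114 mm over their backs; the gripper's body (76 mm by 85 mm) begins 54 mm behind the grasp point. The pads swing forward as they close: fully open they stand 13 mm farther back than shut.
Start: joints at [1.139, 0.286, 1.577, -0, 1.279, -0.15], TCP at [0.188, 0.648, 0.231] pointing down, gripper open.
Joint ranges: [-2.77, 2.77], [-0.9, 2.22], [0.21, 2.48], [-1.53, 4.67], [0.24, 2.81], [-2.84, 2.84]. Speed limits (rad/s): [2.79, 2.79, 3.14, 3.14, 3.14, 3.14].

## Interface

Orientations are given as a unit quaternion [x, y, z, w].
In Python, from plant import sensors, optics, ctrl gives the robot as it stands.
- The arm moves only by the tool arm_command, never from a script. Its argument "increments" is a list that holds one entry, the list of rows, each a list of 4 numbers: the shift along the tool's x, y, z in cm, then the turn about the tool's x in rad. A call has 1 to 20 rows; each row shifts and turns the commanded pose from where the row before left it, along the tool's axes as they then stand; what a row does not reach is not made up. A row lasts 1/8 s, in which the tool goes at most 62.5 mm and 10.7 degrees, less where a joint would pass 70% of its speed; a pose out of reach is approached as far as the arm can. A call with a gripper value outside its range is refused whole. "grip" is the finger opening in cm, from 0 to 8.54, set as the call begins (left out, the last holds). The fingers move at their own pace and stop on an object; "grip_force" is the grip in N (left out, the last holds). Time passes only in rows, so rows that do not move let the fingers close. It gives the time, the measured TCP pose, the force and the opening at its end, in the units of the state.
- sensors.get_state(): the state, without advancing time (a new reading comes with each control period).
- optics.read_camera(name): name is "scene" or "side" or "wrist"; returns the picture (480x640x3 uint8, blue, green, red); there is no depth.
- optics.camera_model(name): a dict with "camera_matrix" (3x3 intrinsics, pixels), "world_from_camera" (4x4, takes a point from camera to world coordinates); the wrist camera has in their place "mount" (4x4, takes a point from camera to tool coordinates, whose origin is the TCP and whose axes are the tool frame's). Camera axes: x right, y up, looking along -z (the intrinsics and any distortion apply to the point x, -y, -z); pixel columns grow to the right and rows downward; lengths in m; the calibration is good to about 2 mm. A picture is of the moment at which its call begins: read the wrist's pose just before it. camera_model takes no time and is no camera call.
- ctrl.sign_off(): hands the job in, once; it reports no verdict.
Trained networks look in the newest picture that a camera, given by its name, has taken for a name from the list of things; names that differ only in an ending like _2 or _b are one class to them, and where a whole thing is asked for, a point or a joint stands for the part that bears it (a point fixed in the world has none). Each returns a list of dicts, best first, with "conf" (0 to 1); they miss things now and then, are a little off and sometimes report something else, mostly with a low value. They report only what shows in the picture. A call takes as long as a camera call.
- optics.boxes_of(camera, query): "at" ([row, column] in pixels, amid what is visible of it).
- optics.place_of(camera, query): "at" ([row, column] in pixels: a listed point, or the origin of a listed thing).
The state is a dict: "time": time; "qpos": joint angles; "dq": joint speeds; "joint_efforts": joint torques, N m; "eef_pos": TCP position; "tcp_rot": TCP orientation; "contact_force": force on the tool from outside, world axes, zero at the start; "wrist_torque": the same for the moment, N m; "opening": opening from 0.0 (shut) to 1.0 (fully open).
Only numpy, scipy, OpenCV 4.12 (cv2) and the standard library are available. Lean on these libraries where they do the work, as an engineer would, in place of code of your own. Each camera call takes 0.05 s, during which the arm holds its last target.

## Working session

There is one attempt and no reset: what is moved stays moved. The work goes in short steps, Python scripts to look and compute and a tool call to move; the robot and the scene stay as the last step left them, time stands still between calls to the robot, and variables do not carry over. Pictures are saved under pics/ and viewed, and the job is handed in when it is done.

Besides the shell and the picture viewer there is one more tool, called after ">>>" as name(argument=value, ...), one argument or row to a line, values as JSON. arm_command: Moves the arm, as the interface text tells. Its arguments: {"type":"object","properties":{"increments":{"type":"array","items":{"type":"array","items":{"type":"array","items":{"type":"number"}}}},"grip":{"type":"number"},"grip_force":{"type":"number"}},"required":["increments"]}

```bash
mkdir -p pics; ls; python3 - <<'E'
from plant import sensors, optics, ctrl
import cv2
s=sensors.get_state(); print(s)
for c in ["scene","side","wrist"]:
    im=optics.read_camera(c); cv2.imwrite(f"pics/{c}0.png",im)
    m=optics.camera_model(c); print(c,m)
    for q in ["counter_box","lid_edge","long_stay_tip","carton"]:
        print(q,optics.place_of(c,q)[:2])
E
```

```text
pics
{'time': 0.0, 'qpos': array([ 1.13901005e+00,  2.87156910e-01,  1.57815610e+00,  3.30168263e-07,
        1.27858726e+00, -1.49959425e-01]), 'dq': array([ 6.56464822e-04,  2.47444630e-04,  1.14382714e-03, -1.12843446e-03,
       -1.23328365e-05,  5.53858339e-04]), 'joint_efforts': array([-2.96449443e-04, -4.05979085e+01, -2.92627054e+01, -1.43333982e-04,
        5.68538773e-03, -5.72902962e-06]), 'eef_pos': array([0.18739718, 0.64779426, 0.22996432]), 'tcp_rot': array([ 0.09852982,  0.70033164, -0.10009294,  0.69986347]), 'contact_force': array([ 0.76421533,  0.85679176, -0.41370855]), 'wrist_torque': array([ 0.02253925, -0.0004925 ,  0.02256456]), 'opening': 1.0023490937910786}
scene {'camera_matrix': array([[574.10389643,   0.        , 319.05809698],
       [  0.        , 574.10389643, 245.12661979],
       [  0.        ,   0.        ,   1.        ]]), 'world_from_camera': array([[ 0.77861174, -0.39003729,  0.49156349,  1.00792148],
       [ 0.62749338,  0.4889144 , -0.60598248, -0.55071797],
       [-0.00397671,  0.78027791,  0.62542031,  0.66922097],
       [ 0.        ,  0. 
[... 857 characters left out ...]
9], 'conf': 0.96}]
long_stay_tip [{'at': [195.6, 355.6], 'conf': 0.5}]
carton [{'at': [348.9, 301.2], 'conf': 0.95}]
wrist {'camera_matrix': array([[377.34409042,   0.        , 324.89101634],
       [  0.        , 377.34409042, 242.38500333],
       [  0.        ,   0.        ,   1.        ]]), 'mount': array([[ 7.83918265e-04,  3.13098138e-01, -9.49720454e-01,
        -1.41366799e-01],
       [ 9.99999546e-01,  2.68266445e-04,  9.13860105e-04,
        -6.40281866e-04],
       [ 5.40906027e-04, -9.49720740e-01, -3.13097786e-01,
        -7.97761747e-02],
       [ 0.00000000e+00,  0.00000000e+00,  0.00000000e+00,
         1.00000000e+00]])}
counter_box []
lid_edge []
long_stay_tip []
carton []
```

View pics/scene0.png

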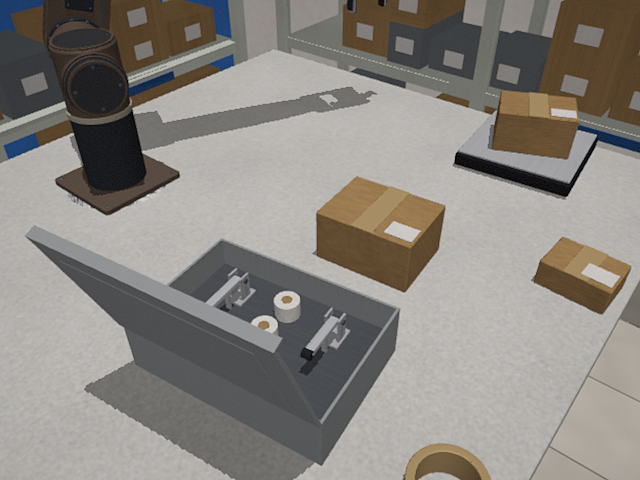

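View pics/side0.png

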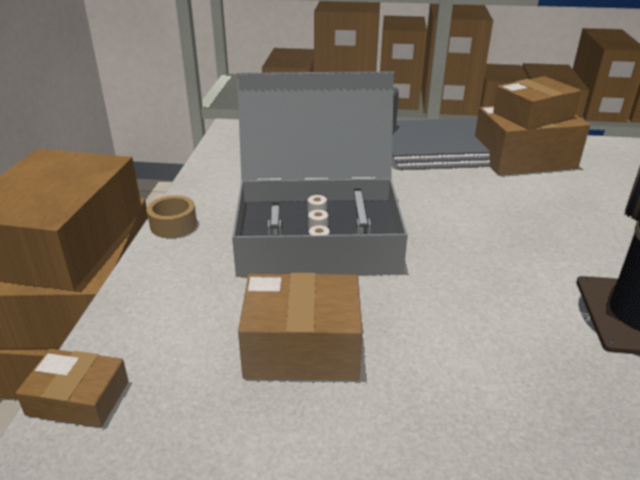

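```bash
cat > h.py <<'E'
import numpy as np, cv2
from plant import sensors, optics, ctrl
def ray(cam,rc):
    m=optics.camera_model(cam);K=m['camera_matrix'];T=m['world_from_camera']
    v=np.linalg.inv(K)@[rc[1],rc[0],1]; d=T[:3,:3]@[v[0],-v[1],-v[2]]
    return T[:3,3],d/np.linalg.norm(d)
def atz(cam,rc,z):
    o,d=ray(cam,rc); return o+d*(z-o[2])/d[2]
def tri(obs):
    A=0;b=0
    for c,rc in obs:
        o,d=ray(c,rc);P=np.eye(3)-np.outer(d,d);A=A+P;b=b+P@o
    return np.linalg.solve(A,b)
def proj(cam,p):
    m=optics.camera_model(cam);K=m['camera_matrix'];T=np.linalg.inv(m['world_from_camera'])
    q=T[:3,:3]@p+T[:3,3]; u=K@[q[0],-q[1],-q[2]]; return np.array([u[1]/u[2],u[0]/u[2]])
E
python3 - <<'E'
from h import *
print(tri([("scene",[285.6,134.1]),("side",[73.8,313.9])]))
print(atz("scene",[355.9,266.9],0),atz("side",[240,315.1],0),tri([("scene",[355.9,266.9]),("side",[240,315.1])]))
print("tip",atz("side",[195.6,355.6],.078))
print(atz("scene",[252.3,378.3],0),atz("side",[348.9,301.2],0))
a=cv2.imread("pics/side0.png")[160:290,220:420]; cv2.imwrite("pics/sz.png",cv2.resize(a,None,fx=4,fy=4,interpolation=cv2.INTER_CUBIC))
a=cv2.imread("pics/scene0.png")[220:470,90:420]; cv2.imwrite("pics/cz.png",cv2.resize(a,None,fx=2.4,fy=2.4,interpolation=cv2.INTER_CUBIC))
E
```

```text
[ 0.617042   -0.34664921  0.29371684]
[ 0.58768671 -0.15844388  0.        ] [ 0.5963118 -0.17179    0.       ] [ 0.59383453 -0.16243227  0.00714417]
tip [ 0.51885215 -0.22978207  0.078     ]
[0.58006904 0.14908484 0.        ] [0.58161605 0.14765012 0.        ]
```

View pics/sz.png

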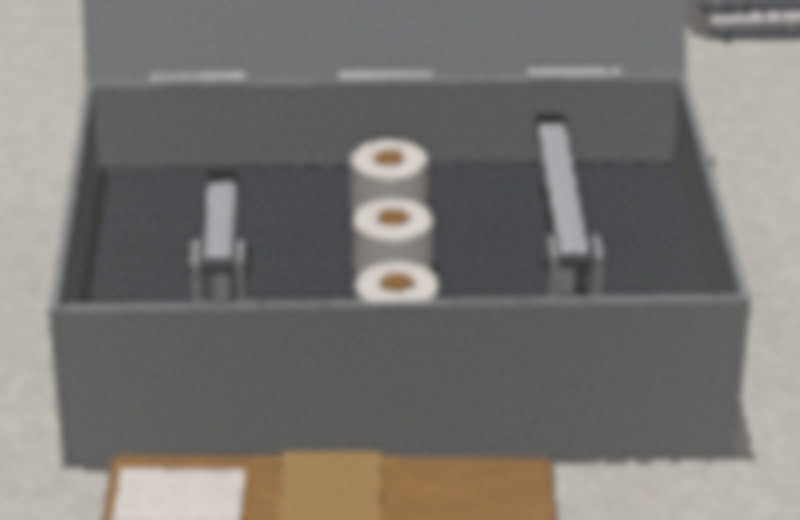

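View pics/cz.png

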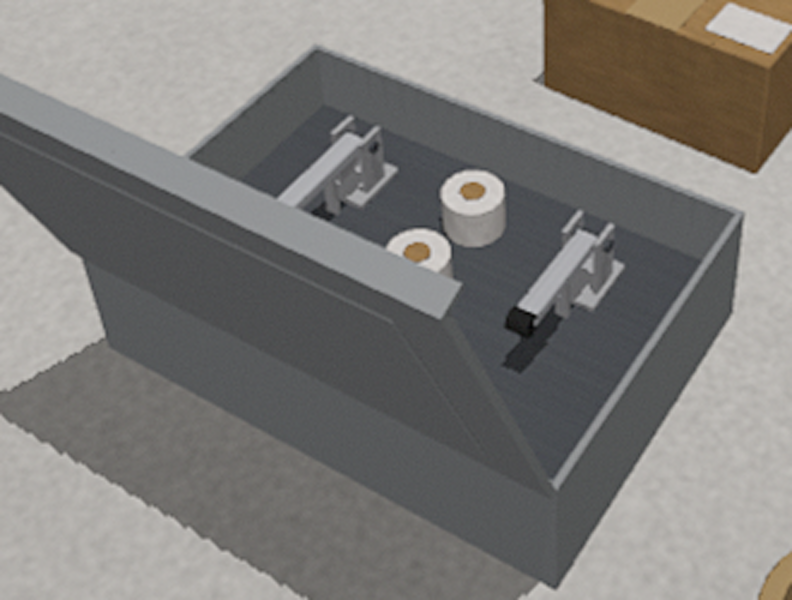

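```bash
python3 - <<'E'
from h import *
from scipy.optimize import least_squares
obs=[("side",(236.2,233.75),(.16,.11,.09)),("side",(234.5,406.75),(-.16,.11,.09)),("side",(276.2,236.2),(.16,.11,0)),("side",(274.5,407.5),(-.16,.11,0)),
("scene",(239.6,222.5),(-.16,.11,.09)),("scene",(308.75,399.6),(.16,.11,.09)),("scene",(464.6,321.7),(.16,-.11,0)),("scene",(364.6,134.6),(-.16,-.11,0)),("scene",(423,322),(.16,-.11,.09))]
def W(p,v):
    c,s=np.cos(p[2]),np.sin(p[2]); return np.array([p[0]+c*v[0]-s*v[1],p[1]+s*v[0]+c*v[1],v[2]])
r=least_squares(lambda p:np.concatenate([proj(c,W(p,v))-rc for c,rc,v in obs]),[.59,-.165,0],loss='soft_l1')
print(r.x); print(np.round(np.array([proj(c,W(r.x,v))-rc for c,rc,v in obs]),1))
p=r.x
np.save("box.npy",p)
for n,v in dict(tip=(-.085,-.075,.078),piv=(-.085,.055,.078),stip=(.085,-.02,.078)).items(): print(n,W(p,v),proj("side",W(p,v)),proj("scene",W(p,v)))
for a in (1.85,1.9,1.92):
  v=(0,-.11+.22*np.cos(a),.09+.22*np.sin(a)); print(a,W(p,v),proj("side",W(p,v)),proj("scene",W(p,v)))
from scipy.spatial.transform import Rotation as R
s=sensors.get_state(); print(R.from_quat(s['tcp_rot']).as_matrix().round(3))
E
```

```text
[ 0.58850186 -0.16050208  0.14691997]
[[ 1.2 -1.6]
 [ 0.1  1.5]
 [ 0.9 -0.4]
 [-0.4 -3.4]
 [-1.9 -1.9]
 [-1.4 -0.1]
 [ 0.7 -0.1]
 [-0.1  0.5]
 [ 0.5 -0.5]]
tip [ 0.51539699 -0.2471374   0.078     ] [191.64644891 357.74620028] [332.2621426  181.53324121]
piv [ 0.49636604 -0.11853793  0.078     ] [224.72578027 363.91174103] [277.95081324 237.95190885]
stip [ 0.67551397 -0.16784329  0.078     ] [206.15399776 275.70173756] [353.5227613  306.89293509]
1.85 [ 0.6134807  -0.32929368  0.30148054] [ 71.7269593  315.84337741] [270.67602719 147.55500062]
1.9 [ 0.61501692 -0.33967448  0.29818602] [ 71.698437  315.6787026] [279.46490189 140.50281295]
1.92 [ 0.61562433 -0.34377899  0.296722  ] [ 71.76570693 315.61428889] [283.10806178 137.71309386]
[[-0.     0.278  0.961]
 [ 0.     0.961 -0.278]
 [-1.     0.    -0.   ]]
```

>>> arm_command(
  increments=[
    [[0,-3.1,5.0,0],[0,-3.1,5.0,0],[0,-3.1,5.0,0],[0,-3.1,5.0,0],[0,-3.1,5.0,0],[0,-3.1,5.0,0],[0,-3.1,5.0,0],[0,-3.1,5.0,0],[0,0,0,0.163],[0,0,0,0.163],[0,0,0,0.163],[0,0,0,0.163],[0,0,0,0.163],[0,0,0,0.163],[0,0,0,0.163],[0,0,0,0]],
  ],
  grip=4.5,
)

```text
time: 2.75
eef_pos: [0.503, 0.2989, 0.2315]
tcp_rot: [0.461, 0.536, -0.461, 0.536]
contact_force: [0.0, -0.4, 1.0]
opening: 0.524
```

```bash
cat >> h.py <<'E'
from scipy.spatial.transform import Rotation as R
def to(x,y,z):
    "tool-axis shift cm to reach box-frame xy (mm->m), world z"
    p=np.load("box.npy");c,s_=np.cos(p[2]),np.sin(p[2])
    w=np.array([p[0]+c*x-s_*y,p[1]+s_*x+c*y,z])
    s=sensors.get_state();M=R.from_quat(s['tcp_rot']).as_matrix()
    d=w-s['eef_pos']; b=np.array([[c,s_],[-s_,c]])@(s['eef_pos'][:2]-p[:2])
    yaw=np.arctan2(M[1,1],M[0,1])
    print('t',round(s['time'],2),'tcp box',b.round(4),'z',s['eef_pos'][2].round(4),'target',w.round(3),'shift cm',(M.T@d*100).round(2),'turn',round(yaw-p[2],3),'F',s['contact_force'].round(2),'open',round(s['opening'],3))
E
python3 -c "
from h import *
to(-.085,-.05,.16)"
```

```text
t 2.75 tcp box [-0.0174  0.467 ] z 0.2315 target [ 0.512 -0.222  0.16 ] shift cm [ 7.14 -6.92 51.68] turn 0.003 F [ 0.01 -0.41  0.97] open 0.524
```

>>> arm_command(
  increments=[
    [[0,-0.7,5.2,0],[0,-0.7,5.2,0],[0,-0.7,5.2,0],[0,-0.7,5.2,0],[0,-0.7,5.2,0],[0,-0.7,5.2,0],[0,-0.7,5.2,0],[0,-0.7,5.2,0],[0,-0.7,5.2,0],[0,-0.6,4.9,0],[3.5,0,0,0],[3.6,0,0,0],[0,0,0,0]],
  ],
)

```text
time: 4.38
eef_pos: [0.5088, -0.2214, 0.1569]
tcp_rot: [0.461, 0.539, -0.461, 0.533]
contact_force: [-0.3, 0.0, -0.1]
opening: 0.53
```

```bash
python3 -c "
from h import *
to(-.085,-.05,.06)
for c in ['wrist','side','scene']: cv2.imwrite(f'pics/{c}1.png',optics.read_camera(c))
a=cv2.imread('pics/side1.png')[100:290,220:460]; cv2.imwrite('pics/sz1.png',cv2.resize(a,None,fx=3,fy=3))
a=cv2.imread('pics/scene1.png')[100:470,40:420]; cv2.imwrite('pics/cz1.png',cv2.resize(a,None,fx=1.6,fy=1.6))
print(optics.place_of('wrist','long_stay_tip'))
m=optics.camera_model('wrist');s=sensors.get_state();M=R.from_quat(s['tcp_rot']).as_matrix()
T=np.eye(4);T[:3,:3]=M;T[:3,3]=s['eef_pos'];T=T@m['mount']
p=np.load('box.npy');c,q=np.cos(p[2]),np.sin(p[2])
for y in (-.075,-.05,0,.055):
  w=np.array([p[0]+c*-.085-q*y,p[1]+q*-.085+c*y,.083,1]);v=np.linalg.inv(T)@w;u=m['camera_matrix']@[v[0],-v[1],-v[2]];print(y,u[:2]/u[2])
"
```

```text
t 4.38 tcp box [-0.0878 -0.0486] z 0.1569 target [ 0.512 -0.222  0.06 ] shift cm [9.69 0.33 0.19] turn 0.003 F [-0.34  0.01 -0.14] open 0.53
[]
-0.075 [323.82072558 287.48701702]
-0.05 [323.85817773 250.82194084]
0 [323.94119052 169.55369473]
0.055 [324.04753675  65.44238252]
```

View pics/wrist1.png

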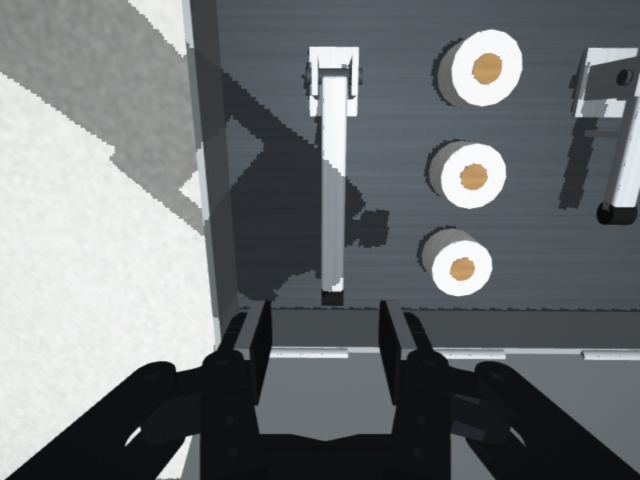

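View pics/cz1.png

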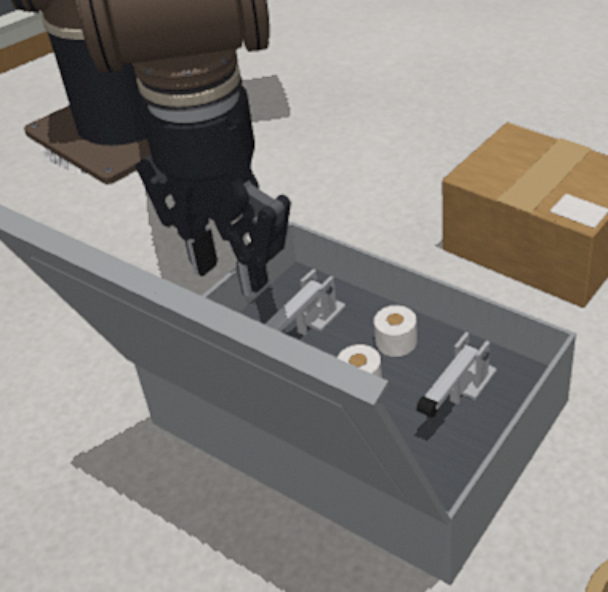

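```bash
python3 -c "
from h import *
p=np.load('box.npy');c,q=np.cos(p[2]),np.sin(p[2])
p[:2]+=np.array([c*.005+q*.004,q*.005-c*.004]); np.save('box.npy',p);print(p)
to(-.085,-.045,.061)
for c in('side','scene'):print(c,optics.place_of(c,'counter_box')[:1])
"
```

```text
[ 0.59403356 -0.16372703  0.14691997]
t 4.58 tcp box [-0.0897 -0.0468] z 0.1626 target [ 0.517 -0.221  0.061] shift cm [10.17  0.44 -0.2 ] turn 0.002 F [-0.55 -0.24  0.16] open 0.529
side [{'at': [241.1, 317.5], 'conf': 0.9}]
scene [{'at': [357.5, 267.5], 'conf': 0.72}]
```

>>> arm_command(
  increments=[
    [[2.5,0.45,-0.2,0],[2.5,0,0,0],[2.5,0,0,0],[2.6,0,0,0],[0,0,0,0],[0,0,0,0]],
  ],
)

```text
time: 5.42
eef_pos: [0.5161, -0.2205, 0.0609]
tcp_rot: [0.462, 0.535, -0.461, 0.537]
contact_force: [0.4, 0.1, -0.1]
opening: 0.523
```

```bash
python3 -c "
from h import *
to(-.085,-.045,.061)
cv2.imwrite('pics/wrist2.png',optics.read_camera('wrist'))
"
```

```text
t 5.42 tcp box [-0.0854 -0.0448] z 0.0609 target [ 0.517 -0.221  0.061] shift cm [-0.    0.04  0.02] turn 0.001 F [ 0.36  0.1  -0.07] open 0.523
```

View pics/wrist2.png

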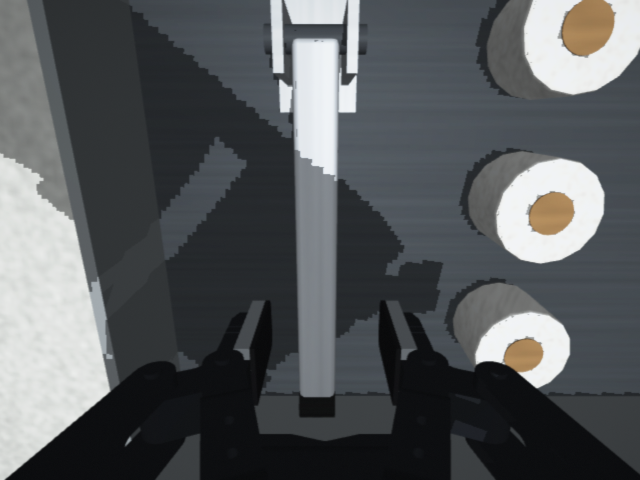

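>>> arm_command(
  increments=[
    [[0,-0.3,0,0],[0,0,0,0],[0,0,0,0],[0,0,0,0],[0,0,0,0]],
  ],
  grip=0.5,
  grip_force=25,
)

```text
time: 6.1
eef_pos: [0.5129, -0.2207, 0.0603]
tcp_rot: [0.462, 0.535, -0.461, 0.536]
contact_force: [1.0, 1.1, 5.6]
opening: 0.159
```

```bash
python3 -c "
import numpy as np
t=np.linspace(0,1.6,17);x=-10*np.sin(t);z=-10*(1-np.cos(t))
X=np.diff(np.round(x,1));Z=np.diff(np.round(z,1));print([[round(a,1),0,round(b,1),0] for a,b in zip(X,Z)])"
```

```text
[[np.float64(-1.0), 0, np.float64(0.0), 0], [np.float64(-1.0), 0, np.float64(-0.2), 0], [np.float64(-1.0), 0, np.float64(-0.2), 0], [np.float64(-0.9), 0, np.float64(-0.4), 0], [np.float64(-0.9), 0, np.float64(-0.4), 0], [np.float64(-0.8), 0, np.float64(-0.5), 0], [np.float64(-0.8), 0, np.float64(-0.7), 0], [np.float64(-0.8), 0, np.float64(-0.6), 0], [np.float64(-0.6), 0, np.float64(-0.8), 0], [np.float64(-0.6), 0, np.float64(-0.8), 0], [np.float64(-0.5), 0, np.float64(-0.9), 0], [np.float64(-0.4), 0, np.float64(-0.9), 0], [np.float64(-0.3), 0, np.float64(-0.9), 0], [np.float64(-0.3), 0, np.float64(-1.0), 0], [np.float64(-0.1), 0, np.float64(-1.0), 0], [np.float64(0.0), 0, np.float64(-1.0), 0]]
```

>>> arm_command(
  increments=[
    [[-1.0,0,0,0],[-1.0,0,-0.2,0],[-1.0,0,-0.2,0],[-0.9,0,-0.4,0],[-0.9,0,-0.4,0],[-0.8,0,-0.5,0],[-0.8,0,-0.7,0],[-0.8,0,-0.6,0],[-0.6,0,-0.8,0],[-0.6,0,-0.8,0],[-0.5,0,-0.9,0],[-0.4,0,-0.9,0],[-0.3,0,-0.9,0],[-0.3,0,-1.0,0],[-0.1,0,-1.0,0]],
  ],
)

```text
time: 7.98
eef_pos: [0.4996, -0.1303, 0.1601]
tcp_rot: [0.461, 0.533, -0.462, 0.538]
contact_force: [4.7, -4.0, 0.7]
opening: 0.156
```

```bash
python3 -c "
from h import *
to(-.085,.055,.161)
for c in ['wrist','side','scene']: cv2.imwrite(f'pics/{c}3.png',optics.read_camera(c)); print(c,optics.place_of(c,'long_stay_tip')[:2])
a=cv2.imread('pics/side3.png')[60:290,220:520]; cv2.imwrite('pics/sz3.png',cv2.resize(a,None,fx=2.5,fy=2.5))
a=cv2.imread('pics/scene3.png')[100:400,40:420]; cv2.imwrite('pics/cz3.png',cv2.resize(a,None,fx=1.9,fy=1.9))
"
```

```text
t 7.97 tcp box [-0.0886  0.0469] z 0.1601 target [ 0.502 -0.122  0.161] shift cm [-0.1   0.36 -0.8 ] turn 0.002 F [ 4.73 -3.96  0.71] open 0.156
wrist [{'at': [425.3, 327.3], 'conf': 0.71}]
side [{'at': [159.3, 363.6], 'conf': 0.95}]
scene [{'at': [219.8, 214.9], 'conf': 0.69}]
```

View pics/cz3.png

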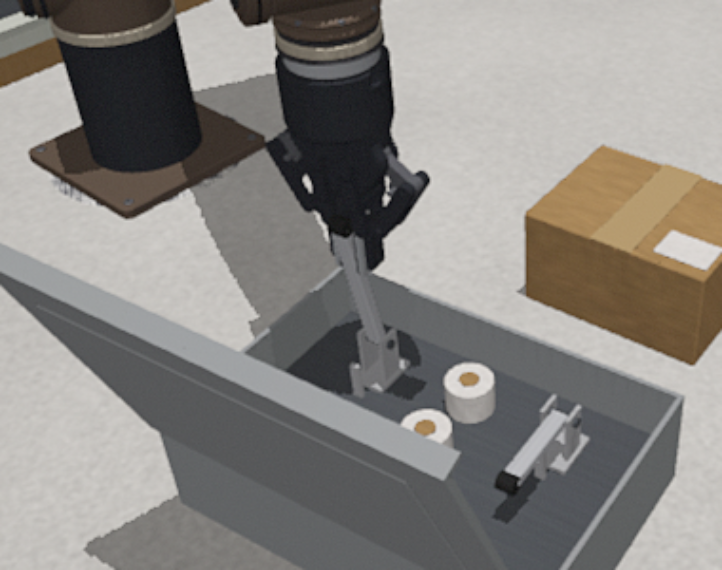

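View pics/wrist3.png

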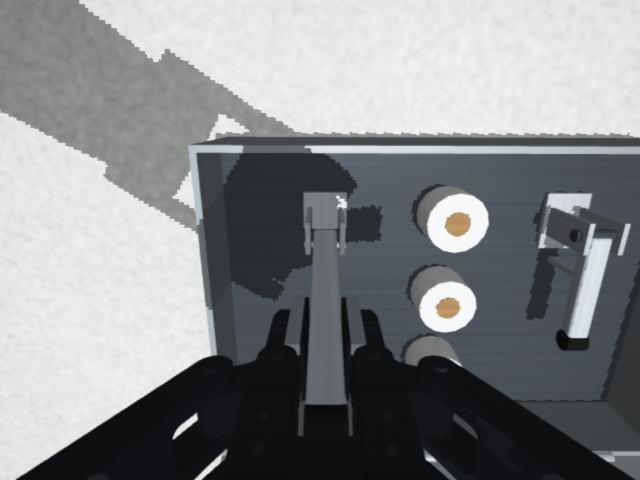

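>>> arm_command(
  increments=[
    [[0,0,-0.5,0],[0,0,-0.5,0],[0,0,-0.3,0],[0,0,0,0]],
  ],
)

```text
time: 8.78
eef_pos: [0.4976, -0.1167, 0.1604]
tcp_rot: [0.462, 0.534, -0.462, 0.537]
contact_force: [3.7, -2.8, 3.3]
opening: 0.158
```

```bash
python3 -c "
from h import *
to(-.085,.055,.161)
o=[]
for c in ['side','scene']: 
  im=optics.read_camera(c);cv2.imwrite(f'pics/{c}4.png',im); r=optics.place_of(c,'long_stay_tip')[:1];print(r)
  if r:o.append((c,r[0]['at']))
t=tri(o);p=np.load('box.npy');c,q=np.cos(p[2]),np.sin(p[2]);print(t,np.array([[c,q],[-q,c]])@(t[:2]-p[:2]))
a=cv2.imread('pics/scene4.png')[100:400,40:420]; cv2.imwrite('pics/cz4.png',cv2.resize(a,None,fx=1.9,fy=1.9))
"
```

```text
t 8.78 tcp box [-0.0886  0.0606] z 0.1604 target [ 0.502 -0.122  0.161] shift cm [-0.05  0.35  0.56] turn 0.001 F [ 3.68 -2.76  3.32] open 0.158
[{'at': [164.2, 366.7], 'conf': 0.56}]
[{'at': [214.3, 221.7], 'conf': 0.79}]
[ 0.49537378 -0.12997537  0.20215718] [-0.09265591  0.04783104]
```

View pics/cz4.png

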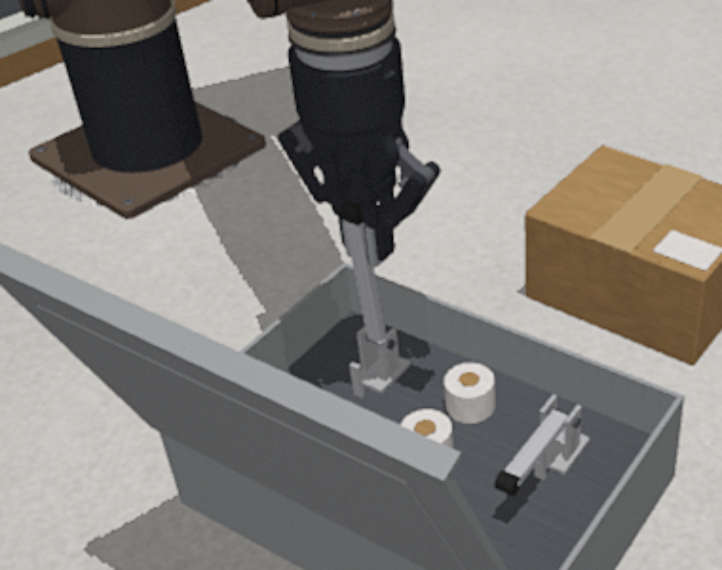

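>>> arm_command(
  increments=[
    [[0,0,-0.3,0],[0,0,-0.3,0],[0,0,0,0]],
  ],
)

```text
time: 9.35
eef_pos: [0.4966, -0.1105, 0.1601]
tcp_rot: [0.462, 0.534, -0.462, 0.537]
contact_force: [5.8, -2.4, 2.4]
opening: 0.15
```

>>> arm_command(
  increments=[
    [[0,0,-0.3,0],[0,0,-0.3,0],[0,0,0,0]],
  ],
)

```text
time: 9.72
eef_pos: [0.4958, -0.1053, 0.1596]
tcp_rot: [0.461, 0.534, -0.462, 0.537]
contact_force: [6.2, -5.2, -0.7]
opening: 0.155
```

```bash
python3 -c "
from h import *
to(-.085,.055,.161)
o=[]
for c in ['side','scene']: 
  im=optics.read_camera(c);cv2.imwrite(f'pics/{c}5.png',im); r=optics.place_of(c,'long_stay_tip')[:1];print(r)
  if r:o.append((c,r[0]['at']))
t=tri(o);p=np.load('box.npy');c,q=np.cos(p[2]),np.sin(p[2]);print(t,np.array([[c,q],[-q,c]])@(t[:2]-p[:2]))
a=cv2.imread('pics/scene5.png')[200:350,180:370]; b=cv2.imread('pics/side5.png')[130:280,290:480]
cv2.imwrite('pics/z5.png',cv2.resize(np.hstack([a,b]),None,fx=2.1,fy=2.1))
cv2.imwrite('pics/wrist5.png',optics.read_camera('wrist'))
"
```

```text
t 9.72 tcp box [-0.0886  0.0722] z 0.1596 target [ 0.502 -0.122  0.161] shift cm [-0.13  0.36  1.72] turn 0.001 F [ 6.16 -5.23 -0.73] open 0.155
[{'at': [168.6, 369.4], 'conf': 0.76}]
[{'at': [206.9, 230.1], 'conf': 0.8}]
[ 0.49061687 -0.11029754  0.2026904 ] [-0.0944809   0.06799325]
```

View pics/z5.png

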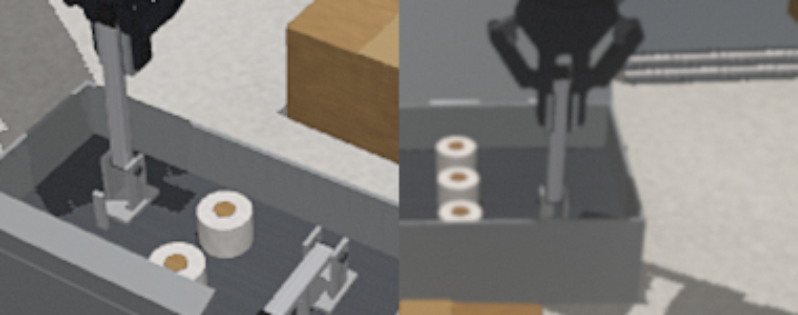

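View pics/wrist5.png

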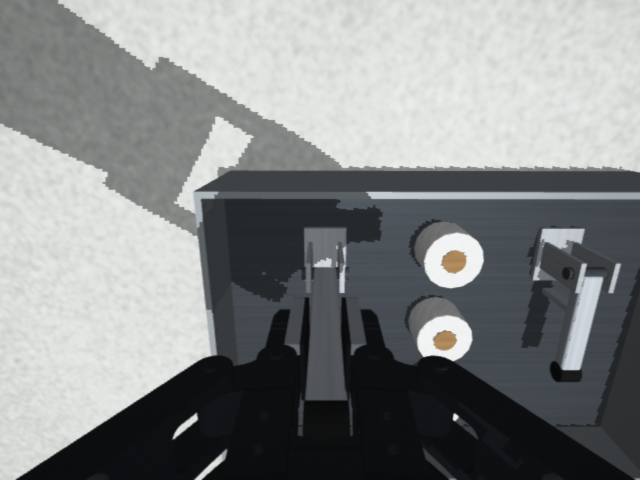

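```bash
python3 -c "
from h import *
for nm,p in (('orig',[.5885,-.1605,.147]),('new',np.load('box.npy'))):
  c,q=np.cos(p[2]),np.sin(p[2])
  for th in (1.4,1.5,1.6):
    for r in (.0,.06,.13):
      y=.055-r*np.cos(th); w=np.array([p[0]-c*.085-q*y,p[1]-q*.085+c*y,.078+r*np.sin(th)]); print(nm,th,r,proj('side',w).round(1),proj('scene',w).round(1))
a=cv2.imread('pics/scene5.png')[190:310,200:280]; b=cv2.imread('pics/side5.png')[150:250,330:410]
cv2.imwrite('pics/z5a.png',cv2.resize(a,None,fx=5,fy=5,interpolation=cv2.INTER_CUBIC));cv2.imwrite('pics/z5b.png',cv2.resize(b,None,fx=6,fy=6,interpolation=cv2.INTER_CUBIC))
"
```

```text
orig 1.4 0.0 [224.7 363.9] [278.  237.9]
orig 1.4 0.06 [195.  364.8] [251.9 230. ]
orig 1.4 0.13 [158.6 366. ] [217.8 219.6]
orig 1.5 0.0 [224.7 363.9] [278.  237.9]
orig 1.5 0.06 [196.2 365.2] [249.3 232.4]
orig 1.5 0.13 [161.  366.8] [212.1 225.3]
orig 1.6 0.0 [224.7 363.9] [278.  237.9]
orig 1.6 0.06 [197.8 365.5] [247.  234.9]
orig 1.6 0.13 [164.1 367.5] [207.3 231. ]
new 1.4 0.0 [223.7 361.1] [280.6 239. ]
new 1.4 0.06 [194. 362.] [254.5 231.1]
new 1.4 0.13 [157.7 363. ] [220.4 220.7]
new 1.5 0.0 [223.7 361.1] [280.6 239. ]
new 1.5 0.06 [195.2 362.3] [251.9 233.5]
new 1.5 0.13 [160.  363.8] [214.7 226.4]
new 1.6 0.0 [223.7 361.1] [280.6 239. ]
new 1.6 0.06 [196.7 362.6] [249.5 236. ]
new 1.6 0.13 [163.1 364.5] [209.8 232.1]
```

View pics/z5a.png

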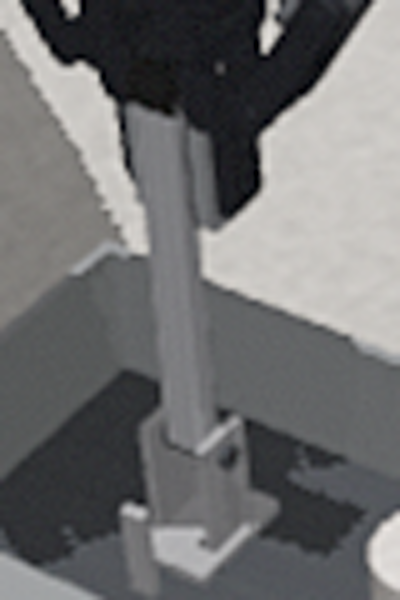

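View pics/z5b.png

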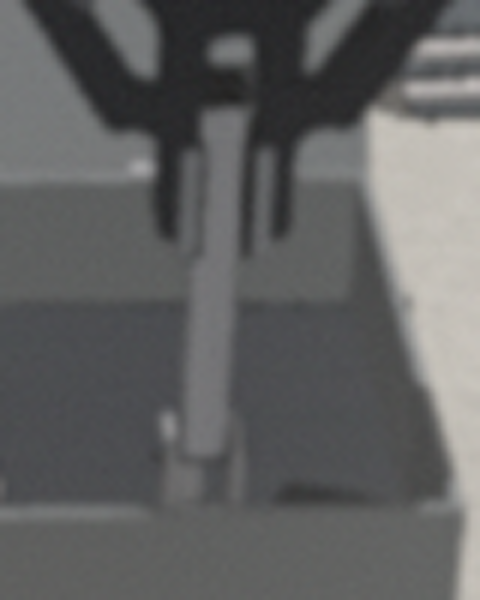

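>>> arm_command(
  increments=[
    [[0,0,0,0],[0,0,0,0],[0,0,0,0],[0,0,0,0],[-2.5,0,0,0],[-4.5,0,0,0],[-5,0,0,0],[-5,0,0,0],[-5,0,0,0],[0,0,0,0]],
  ],
  grip=4.5,
)

```text
time: 11.22
eef_pos: [0.4961, -0.1041, 0.3852]
tcp_rot: [0.463, 0.532, -0.46, 0.539]
contact_force: [-0.1, 0.3, -0.7]
opening: 0.525
```

```bash
python3 -c "
from h import *
np.save('box.npy',[.5885,-.1605,.147])
to(0.0,-.25,.38)
for c in ['side','scene']: 
  im=optics.read_camera(c);cv2.imwrite(f'pics/{c}6.png',im); print(optics.place_of(c,'long_stay_tip')[:1])
a=cv2.imread('pics/scene6.png')[180:330,150:340]; b=cv2.imread('pics/side6.png')[100:250,270:460]
cv2.imwrite('pics/z6.png',cv2.resize(np.hstack([a,b]),None,fx=2.1,fy=2.1))
"
```

```text
t 11.22 tcp box [-0.0831  0.0693] z 0.3852 target [ 0.625 -0.408  0.38 ] shift cm [ 0.76  8.27 31.94] turn 0.001 F [-0.06  0.33 -0.7 ] open 0.525
[]
[{'at': [206.3, 226.8], 'conf': 0.88}]
```

View pics/z6.png

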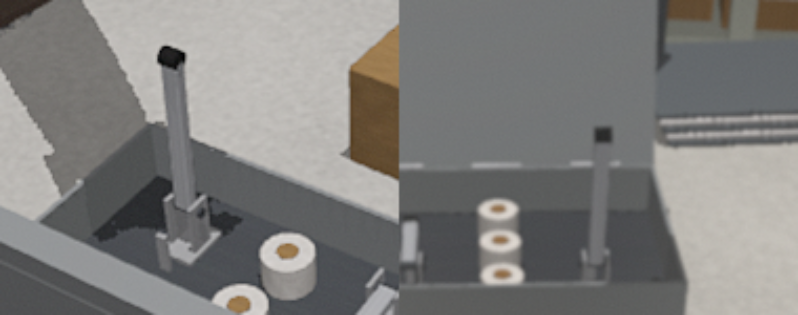

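>>> arm_command(
  increments=[
    [[0,1.4,5.4,0],[0,1.4,5.4,0],[0,1.4,5.4,0],[0,1.4,5.4,0],[0,1.4,5.4,0],[0,1.3,5.4,0],[0,0,0,0],[4,0,0,0],[4,0,0,0],[3,0,0,0],[0,0,0,0]],
  ],
  grip=0,
)

```text
time: 12.8
eef_pos: [0.6229, -0.4096, 0.2638]
tcp_rot: [0.462, 0.539, -0.461, 0.532]
contact_force: [-0.2, 0.7, 0.2]
opening: 0.0
```

```bash
python3 -c "
from h import *
to(0.0,-.2,.275)
a=optics.read_camera('scene');cv2.imwrite('pics/s7.png',a)
print(optics.place_of('scene','lid_edge')[:1])
"
```

```text
t 12.8 tcp box [-0.0025 -0.2514] z 0.2638 target [ 0.618 -0.358  0.275] shift cm [-1.08  0.25 -5.15] turn 0.002 F [-0.23  0.72  0.17] open 0.0
[]
```

View pics/s7.png

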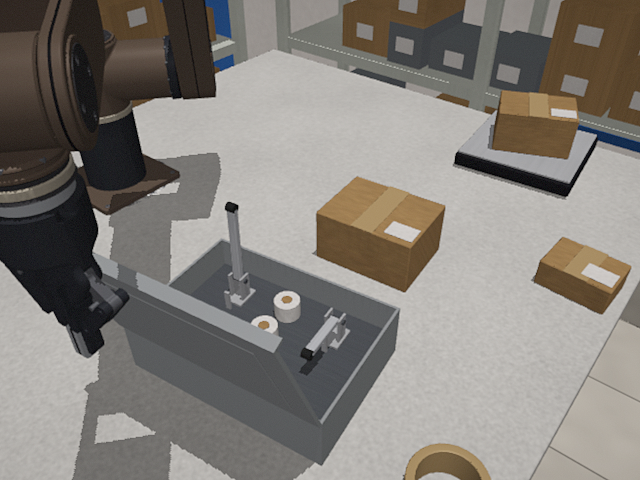

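>>> arm_command(
  increments=[
    [[-1.2,0,-2,0],[0,0,-2,0],[0,0,-0.8,0],[0,0,-0.8,0],[0,0,-0.8,0],[0,0,-0.8,0],[0,0,-0.8,0],[0,0,-0.8,0],[0,0,-0.8,0],[0,0,-0.8,0],[0,0,-0.8,0],[0,0,-0.8,0]],
  ],
)

```text
time: 14.4
eef_pos: [0.6068, -0.2925, 0.2812]
tcp_rot: [0.462, 0.536, -0.462, 0.535]
contact_force: [0.4, -0.4, 1.1]
opening: 0.001
```

```bash
python3 -c "
from h import *
to(0.0,-.09,.275)
a=optics.read_camera('scene');cv2.imwrite('pics/s8.png',a)
print(optics.place_of('scene','lid_edge')[:1])
"
```

```text
t 14.4 tcp box [-0.0013 -0.1333] z 0.2812 target [ 0.602 -0.25   0.275] shift cm [ 0.62  0.13 -4.32] turn 0.001 F [ 0.38 -0.38  1.07] open 0.001
[{'at': [236.3, 180.0], 'conf': 0.89}]
```

View pics/s8.png

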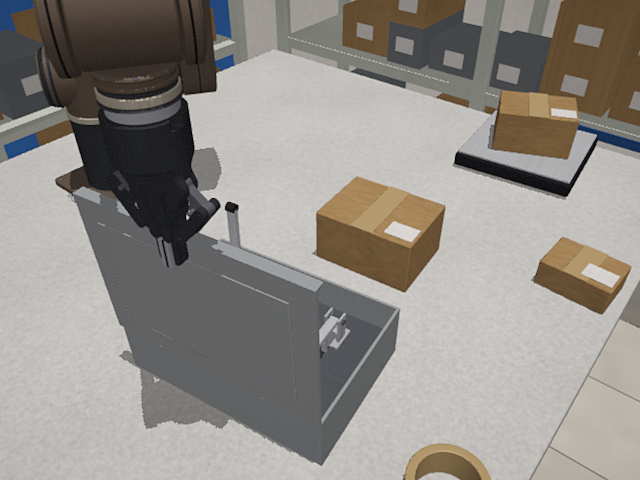

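>>> arm_command(
  increments=[
    [[0,0,-0.8,0],[0,0,-0.8,0],[0,0,-0.8,0],[0,0,-0.8,0],[0,0,-0.8,0],[0,0,-0.6,0]],
  ],
)

```text
time: 15.25
eef_pos: [0.6001, -0.247, 0.2814]
tcp_rot: [0.462, 0.536, -0.461, 0.536]
contact_force: [-0.1, -0.9, 1.3]
opening: 0.001
```

```bash
python3 -c "
from h import *
to(0.0,-.09,.275)
a=optics.read_camera('scene');cv2.imwrite('pics/s9.png',a)
print(optics.place_of('scene','lid_edge')[:1])
p=np.load('box.npy');c,q=np.cos(p[2]),np.sin(p[2])
for t in (1.6,1.5,1.4,1.3,1.2,.65):
  y=-.11+.22*np.cos(t);print(t,proj('scene',np.array([p[0]-q*y,p[1]+c*y,.09+.22*np.sin(t)])))
"
```

```text
t 15.25 tcp box [-0.0012 -0.0872] z 0.2814 target [ 0.602 -0.25   0.275] shift cm [0.64 0.12 0.28] turn 0.001 F [-0.09 -0.92  1.34] open 0.001
[{'at': [213.2, 211.7], 'conf': 0.97}]
1.6 [234.36029747 183.35528171]
1.5 [223.67093923 197.32109287]
1.4 [215.22626455 210.76476402]
1.3 [208.98269807 223.52234226]
1.2 [204.85439797 235.46676114]
0.65 [213.97328554 283.85635874]
```

View pics/s9.png

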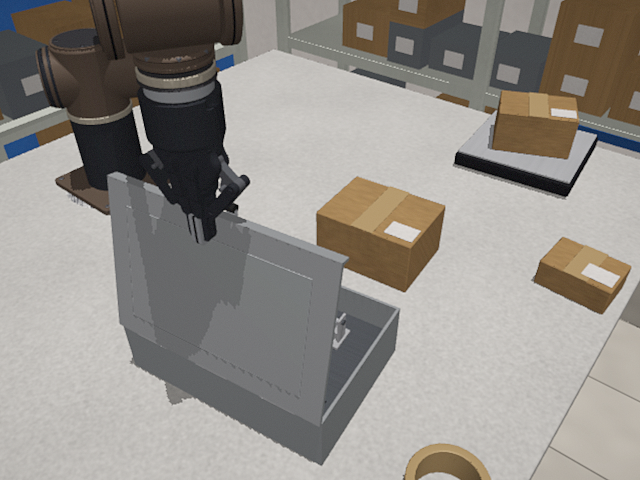

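>>> arm_command(
  increments=[
    [[0,0,2,0],[0,0,4,0],[0,0,4,0],[-3,0,3,0],[-3,0,2,0],[0,0,0,0],[0,0,0,0],[0,0,0,0],[0,0,0,0],[0,0,0,0],[0,0,0,0],[0,0,0,0],[0,0,0,0],[0,0,0,0],[0,0,0,0],[0,0,0,0],[0,0,0,0],[0,0,0,0],[0,0,0,0],[0,0,0,0]],
  ],
)

```text
time: 17.85
eef_pos: [0.6222, -0.3961, 0.3413]
tcp_rot: [0.462, 0.536, -0.462, 0.536]
contact_force: [-0.7, -0.5, -0.1]
opening: -0.001
```

>>> arm_command(
  increments=[
    [[0,0,0,0],[0,0,0,0],[0,0,0,0],[0,0,0,0],[0,0,0,0],[0,0,0,0],[0,0,0,0],[0,0,0,0],[0,0,0,0],[0,0,0,0],[0,0,0,0],[0,0,0,0],[0,0,0,0],[0,0,0,0],[0,0,0,0],[0,0,0,0],[0,0,0,0],[0,0,0,0],[0,0,0,0],[0,0,0,0]],
  ],
)

```text
time: 20.35
eef_pos: [0.6222, -0.3961, 0.3414]
tcp_rot: [0.462, 0.536, -0.462, 0.536]
contact_force: [-0.9, -0.2, 0.2]
opening: 0.001
```

>>> arm_command(
  increments=[
    [[0,0,0,0],[0,0,0,0],[0,0,0,0],[0,0,0,0],[0,0,0,0],[0,0,0,0],[0,0,0,0],[0,0,0,0],[0,0,0,0],[0,0,0,0],[0,0,0,0],[0,0,0,0]],
  ],
)

```text
time: 21.85
eef_pos: [0.6222, -0.3961, 0.3413]
tcp_rot: [0.462, 0.536, -0.462, 0.536]
contact_force: [0.1, 0.2, -0.3]
opening: 0.002
```

```bash
python3 -c "
from h import *
to(0.0,-.2,.3)
for c in ['scene','side']:
  a=optics.read_camera(c);cv2.imwrite(f'pics/{c}10.png',a)
  print(c,optics.place_of(c,'lid_edge')[:1],optics.place_of(c,'carton')[:1])
p=np.load('box.npy');c,q=np.cos(p[2]),np.sin(p[2])
for t in (.8,.65,.4,0):
  y=-.11+.22*np.cos(t);w=np.array([p[0]-q*y,p[1]+c*y,.09+.22*np.sin(t)]);print(t,proj('scene',w),proj('side',w))
"
```

```text
t 21.85 tcp box [-0.0012 -0.238 ] z 0.3413 target [ 0.618 -0.358  0.3  ] shift cm [ 4.13  0.12 -3.8 ] turn 0.001 F [ 0.1   0.15 -0.34] open 0.002
scene [{'at': [213.1, 279.1], 'conf': 0.72}] [{'at': [253.6, 376.9], 'conf': 0.97}]
side [{'at': [158.5, 319.0], 'conf': 0.64}] [{'at': [347.5, 300.7], 'conf': 0.73}]
0.8 [206.89395679 273.68828823] [140.30759925 319.6150293 ]
0.65 [213.97328554 283.85635874] [158.48373986 320.00337199]
0.4 [231.46313611 295.90447081] [189.85599756 320.44215112]
0 [270.01493883 303.59480397] [235.97652489 320.5325863 ]
```

View pics/scene10.png

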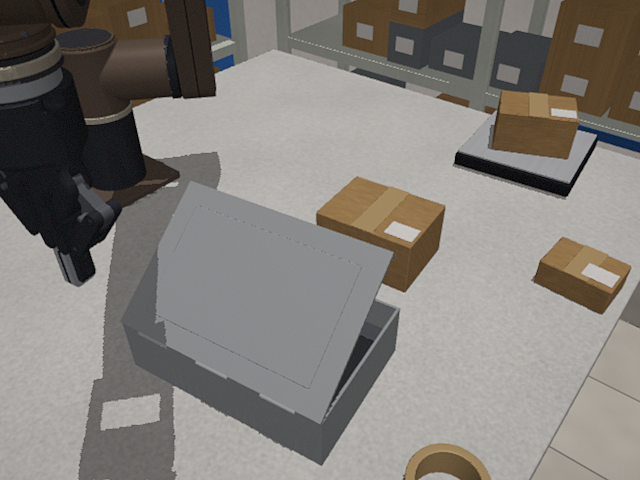

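View pics/side10.png

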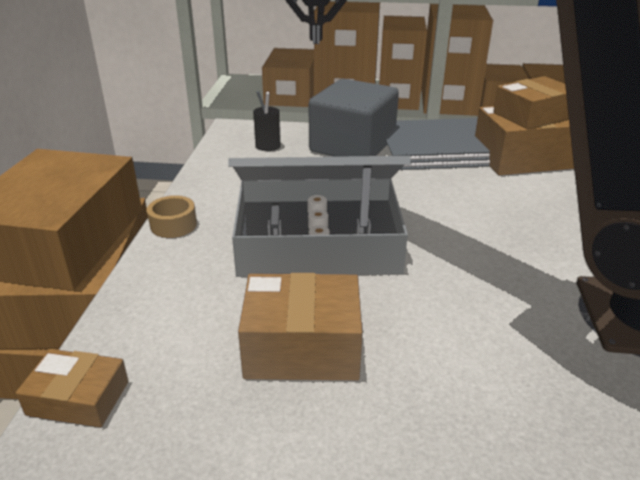

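Both pictures show the lid propped on the upright long stay. Its edge is at about (213, 279) in the scene picture and (158, 319) in the side picture, which is about 0.65 rad. The short stay is folded, the carton has not moved, and the gripper is well clear.

```bash
python3 -c "
from h import *
optics.read_camera('side');print(optics.place_of('side','lid_edge')[:1]);print(ctrl.sign_off())"
```

```text
[{'at': [157.9, 319.8], 'conf': 0.67}]
the job is handed in; nothing more can be done
None
```

The lid now rests propped open on the raised long stay, and I handed the job in at about 22 s. I pinched the long stay, swung it up to its stop and let go. I then pushed the lid from behind to about 1.39 rad and backed off, and it sank onto the stay by itself.

**Last checks:**
- **Lid:** its edge showed at row 158 in the side picture, which means about 0.65 rad. It was still there in a second look just before hand-in.
- **Long stay:** both cameras put its tip where it should be at about 1.6 rad, with the gripper released.
- **Short stay and carton:** the short stay is still folded. The carton was found within about 2 pixels of where it started.
- **Robot:** nothing was touching the gripper, with contact force readings under 1 N.

**Disagreements:**
- **Box position:** the first wrist-camera picture put the box about 6 mm from where the fixed cameras had it. I used the wrist value for the grasp, but the upright stay later matched the fixed cameras, so I went back to those.
- **Overshoot:** I carried the stay about 1 cm past its stop. It slid between the pads, and forces stayed under about 10 N.
- **Missed detections:** the networks missed the stay tip or lid edge in a few pictures. For the tip I read its position off the picture by eye.

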